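# Level the sprung display tray under load

### The arm

A 6-joint arm with a two-finger parallel gripper is mounted at the origin on the work surface. World frame = base frame: x ahead of the robot, y to its left, z up, the work surface at z = 0. Lengths are in m, angles in rad, forces in N, time in s.
With the tool pointing down it reaches from about 0.375 to 0.825 m from the base axis. Payload 5.5 kg.
Tool frame: the origin (TCP) lies midway between the tips of the shut fingers; the grasp point (between the pads) lies 19 mm behind it; z points along the fingers, x is the direction in which the jaws open and shut, and the axes are right-handed (so a half turn about z gives the same grasp; the last joint's range is limited). The gripper opens to 85 mm and grips with 20 to 120 N. Pads are 22 mm wide; open, the fingers measure 114 mm over their backs; the gripper's body (76 mm by 85 mm) begins 54 mm behind the grasp point. The pads swing forward as they close: fully open they stand 13 mm farther back than shut.
Start: joints at [-1.256, 0.314, -0.047, 1.21, 0, 1.571], TCP at [0.186, -0.571, 0.231] pointing down, gripper open.
Joint ranges: [-2.67, 2.67], [-0.69, 1.73], [-1.03, 1.25], [-2.08, 2.16], [-1.42, 1.45], [-3.14, 3.14]. Speed limits (rad/s): [2.39, 2.39, 3.01, 3.14, 3.14, 3.14].

### API

Orientations are given as a 3x3 rotation matrix whose columns are the frame's x, y, z axes.
In Python, from cell import arm gives the robot as it stands.
- The arm moves only by the tool step_arm, never from a script. Its argument "targets" is a list of rows, each an object of numbers: "wx", "wy", "wz": the turn, a rotation vector about the tool's x, y, z in rad; "dx", "dy", "dz": the shift along the tool's x, y, z in m; "fingers": the closure, from -1 (fully open) to 1 (shut). In form: [{"wx": .., "wy": .., "wz": .., "dx": .., "dy": .., "dz": .., "fingers": ..}, ...]. A call has 1 to 10 rows; each row is the pose to reach, as a shift and turn from the pose commanded when the call began, along the tool's axes at that moment; what a row does not reach only later rows make up. A row lasts 1/8 s, in which the tool goes at most 62.5 mm and 10.7 degrees, less where a joint would pass 70% of its speed; a pose out of reach is approached as far as the arm can. A call with a gripper value outside its range is refused whole. The fingers move at their own pace and stop on an object; "newtons" is the grip in N (left out, the last holds). Time passes only in rows, so rows that repeat a pose let the fingers close. It gives the time, the measured TCP pose, the force and the opening at its end, in the units of the state.
- arm.get_obs(): the state, without advancing time (a new reading comes with each control period).
- arm.camera(name): name is "scene" or "top"; returns a dict with "frame" (400x640x3 uint8, red, green, blue), "range_z" (400x640 float32, m along the optical axis (not along the pixel's ray), 0 where there is no reading), "fovy" (degrees; the focal length in pixels is half the picture's height over the tangent of half this angle, whatever the lens; pixels are square), "cx", "cy" (the principal point, pixels), "dist_coeffs" ([k1, k2, p1, p2, k3] as OpenCV has them; the pictures are not rectified), "R" (3x3) and "t" (3): a world point X has camera coordinates R X + t. Camera axes: x right, y down, z forward; pixel columns grow to the right and rows downward; lengths in m; the calibration is good to about 2 mm. A picture is of the moment at which its call begins.
- arm.job_done(): hands the job in, once; it reports no verdict.
The state is a dict: "t": time; "joints": joint angles; "joint_velocities": joint speeds; "joint_torque": joint torques, N m; "ee_pos": TCP position; "orientation": TCP orientation; "contact_force": force on the tool from outside, world axes, zero at the start; "moment": the same for the moment, N m; "opening": opening from 0.0 (shut) to 1.0 (fully open).
Only numpy, scipy, OpenCV 4.12 (cv2) and the standard library are available. Lean on these libraries where they do the work, as an engineer would, in place of code of your own. Each camera call takes 0.05 s, during which the arm holds its last target. There are 200 camera calls.

### The job

Lay the spirit level lengthwise on the middle of the sprung wooden display tray, right way up, and press it down until the tray is fully home, to take a first reading of its bubble. Then turn the knob of the tray's levelling foot by as much as is needed, press the level down on the tray again, and finish while still holding the tray fully home through the level alone, with the bubble between the two lines: do not let go at the end, and leave the other things on the counter as they stand.

Things in the scene. Friction and masses are not known exactly. Their poses are not given: they have to be found in the camera images.
- level: Spirit level, aluminium bar with black end caps, 160 mm long (its x) x 26 mm wide (y) x 40 mm tall (z), about 300 g; origin: centre of its underside. Green vial with white bubble (14 mm long) and two black lines (20 mm apart inside) in the middle of the top face; the ends of the top are plain and flat, good to push on. It starts upright on the counter.
- bubble (a joint): Bubble's offset from the vial's middle along the level's own x (m). It goes to the higher end: 10 mm per 0.02 rad of slope (+ when the level's +x end is higher), at most 26 mm, and settles in about 1.5 s. Within +-3 mm it is between the lines. Valid while the level lies still on the tray; average some readings.
- stand: Wooden base of the display stand, fixed to the counter, 125 mm (x) x 315 mm (y) x 16 mm; origin on the counter. The tray is hinged at y = +95 mm, 62 mm above the counter, and runs to y = -125 mm; at y = -155 mm stands the levelling foot with its knob on top. The tray looks nearly level while up, but pressed home its foot end is at first too low.
- tray_mid (a point): Centre of the tray's upper face, about 70 mm above the counter. The tray is a plain light-wood board 120 mm wide (point x) x 215 mm long (point y) x 12 mm; the point's z is square to the board, its +y points to the hinged end, its -y to the foot.
- tray (a joint): How far the tray is pressed against its spring (rad about the hinge): 0 = up, 0.02 = fully home (hard stop, 4 mm of travel at the foot end). It stays up under the level's weight. Pushing it home takes about 5 N at 150 mm from the hinge, 7 N over the tray's centre; 8 to 15 N holds it home. Single readings are coarse: average them or go by the push.
- knob_grip (a point): Middle of the foot's knob, a black upright bar 46 mm long (point x) x 12 mm wide (y) x 32 mm tall, 114 mm above the counter. It turns about the vertical at fixed height. Clockwise from above raises the tray's foot end: 0.02 rad of slope, 10 mm of bubble, per rad. It stays where left (friction 0.12 N m). Levelling takes 0.5 to 1.4 rad clockwise; the end stop is 0.8 rad further.
- jar: Bystander, to be left alone: glass jar with a wooden lid, 68 mm across, 95 mm tall; origin at the centre of its underside.
- bowl: Bystander, to be left alone: white ceramic bowl, 110 mm across, 50 mm tall; origin at the centre of its underside.
- tin: Bystander, to be left alone: plain steel tin, 60 mm across, 60 mm tall; origin at the centre of its underside.
- spool: Bystander, to be left alone: empty turned wooden spool, 56 mm across, 72 mm tall; origin at the centre of its underside.
- tape: Bystander, to be left alone: round white tape-measure case, 54 mm across, 18 mm thick; origin at the centre of its underside.
- mug: Bystander, to be left alone: ceramic mug, 80 mm across, 90 mm tall, its handle on its own +y side; origin at the centre of its underside.
- gauge: Bystander, to be left alone: flat plywood needle gauge, 120 x 50 x 6 mm; origin at the centre of its underside.

How it is judged:
By the outcome, as a careful person would: the job done as asked, in the order asked, and still so for the second after the job is handed in, while the arm keeps its last pose, push and grip.
It also fails if it takes over 72 s, if anything falls off the work surface, if the arm or the gripper's body presses on something with over 40 N, if the wrist force passes 120 N, or if a joint passes its speed limit or range.

## Working session

There is one attempt and no reset: what is moved stays moved. The work goes in short steps, Python scripts to look and compute and a tool call to move; the robot and the scene stay as the last step left them, time stands still between calls to the robot, and variables do not carry over. Pictures are saved under pics/ and viewed, about 8 in all and at most 12, crops included, and the job is handed in when it is done.

Besides the shell and the picture viewer there is one more tool, called in YAML: its name, and indented under it one key for each argument. step_arm: Moves the arm, as the interface text tells. Its arguments: {"type":"object","properties":{"targets":{"type":"array"},"newtons":{"type":"number"}},"required":["targets"]}

```bash
ls && mkdir -p pics
cat > h.py <<'E'
import numpy as np, cv2
from cell import arm
def cam(n):
    c=arm.camera(n); f=200/np.tan(np.radians(c["fovy"])/2)
    c["K"]=np.array([[f,0,c["cx"]],[0,f,c["cy"]],[0,0,1.]]); c["D"]=np.array(c["dist_coeffs"],float)
    c["R"]=np.array(c["R"]);c["t"]=np.array(c["t"]); return c
def ray(c,uv,z):
    "pixels -> world points on plane z"
    n=cv2.undistortPoints(np.array(uv,float).reshape(-1,1,2),c["K"],c["D"]).reshape(-1,2)
    d=np.c_[n,np.ones(len(n))]@c["R"]; o=-c["R"].T@c["t"]
    return o+d*((z-o[2])/d[:,2])[:,None]
def cloud(c):
    v,u=np.mgrid[0:400,0:640]; uv=np.stack([u,v],-1).reshape(-1,1,2).astype(float)
    n=cv2.undistortPoints(uv,c["K"],c["D"]).reshape(-1,2); z=c["range_z"].reshape(-1,1)
    return ((np.c_[n,np.ones(len(n))]*z-c["t"])@c["R"]).reshape(400,640,3)
def proj(c,X):
    return cv2.projectPoints(np.array(X,float).reshape(-1,1,3),cv2.Rodrigues(c["R"])[0],c["t"],c["K"],c["D"])[0].reshape(-1,2)
def save(n,im): cv2.imwrite("pics/"+n,cv2.cvtColor(im,cv2.COLOR_RGB2BGR))
E
python3 - <<'E'
from h import *
o=arm.get_obs(); print(o)
for n in("top","scene"):
    c=cam(n); save(n+"0.png",c["frame"]); np.save(n+"0.npy",c,allow_pickle=True); print(n,-c["R"].T@c["t"],c["fovy"],c["D"],(c["range_z"]>0).mean())
E
```

```text
pics
{'t': 0.0, 'joints': array([-1.25599947e+00,  3.14215540e-01, -4.80462484e-02,  1.21018580e+00,
       -2.17040277e-05,  1.57080733e+00]), 'joint_velocities': array([ 0.00122989, -0.0014875 , -0.00077899, -0.00120487,  0.0013946 ,
       -0.0008986 ]), 'joint_torque': array([-1.45549457e-03, -5.39586246e+01,  3.39752162e+01,  1.91383052e-02,
       -1.85175818e-04,  7.93400801e-06]), 'ee_pos': array([ 0.18559551, -0.56999065,  0.23045523]), 'orientation': array([[ 3.09612431e-01, -9.50862692e-01, -5.31907209e-04],
       [-9.50861407e-01, -3.09612887e-01,  1.56339933e-03],
       [-1.65126343e-03,  2.17221695e-05, -9.99998636e-01]]), 'contact_force': array([ 0.39665107, -0.37502775,  0.37254045]), 'moment': array([0.00400312, 0.02753537, 0.05158076]), 'opening': 0.9987875795471385}
top [ 0.42303748 -0.01610638  1.12647325] 54.673903167545554 [-0.08403436  0.          0.          0.          0.        ] 0.9961640625
scene [1.10932337 0.53653399 0.99952617] 48.7425727671816 [-0.06032156  0.          0.          0.          0.        ] 0.9959453125
```

View pics/top0.png

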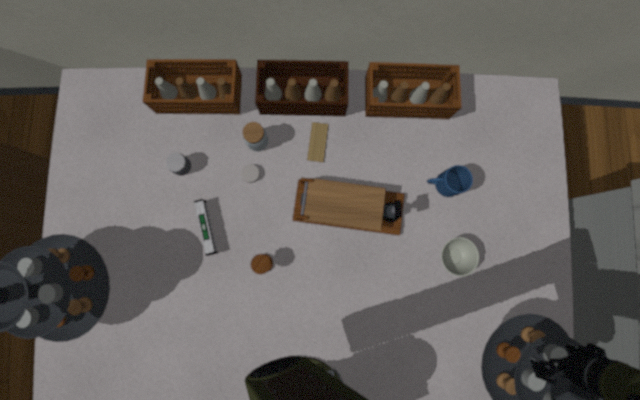

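View pics/scene0.png

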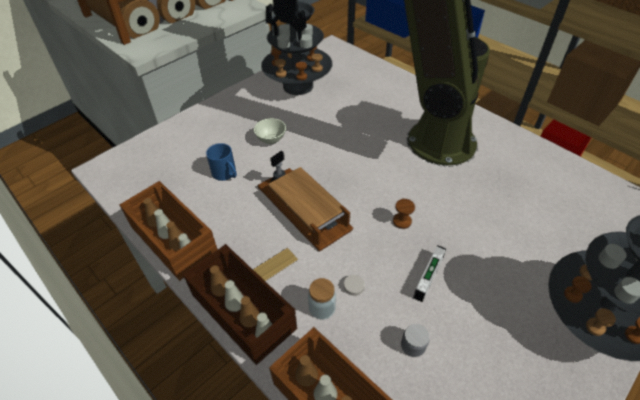

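The top view shows the level near (205,227), tray at (345,205) with the hinge at the left, knob at (392,211); spool at (262,263), tape (252,173), mug (455,180) with handle toward the knob. Next I'll measure these.

Run:
```python
from h import *
for n in("top","scene"):
    c=np.load(n+"0.npy",allow_pickle=True).item(); P=cloud(c); z=P[...,2]
    hsv=cv2.cvtColor(c["frame"],cv2.COLOR_RGB2HSV)
    def rect(m,name,zz=None):
        nl,l,st,_=cv2.connectedComponentsWithStats(m.astype(np.uint8)); k=1+np.argmax(st[1:,4]); m=l==k
        X=P[m]; r=cv2.minAreaRect(X[:,:2].astype(np.float32))
        print(n,name,m.sum(),"ctr",np.round(r[0],4),"size",np.round(r[1],4),"ang",round(r[2],1),"z",np.round(np.median(X[:,2]),4)); return m
    def box(x0,x1,y0,y1,a,b): return (P[...,0]>x0)&(P[...,0]<x1)&(P[...,1]>y0)&(P[...,1]<y1)&(z>a)&(z<b)
    uv0=(205,227) if n=="top" else (432,270)
    lv=P[uv0[1],uv0[0]]; tr=P[205,345] if n=="top" else P[200,305]
    print(n,lv,tr)
    rect(box(lv[0]-.12,lv[0]+.12,lv[1]-.12,lv[1]+.12,.025,.055),"level")
    g=(hsv[...,0]>50)&(hsv[...,0]<85)&(hsv[...,1]>130)&box(lv[0]-.12,lv[0]+.12,lv[1]-.12,lv[1]+.12,.02,.06)
    rect(g,"green")
    rect(box(tr[0]-.1,tr[0]+.1,tr[1]-.14,tr[1]+.14,.058,.085),"tray")
    rect(box(tr[0]-.12,tr[0]+.1,tr[1]-.3,tr[1]+.14,.008,.024),"base")
    k=rect(box(tr[0]-.13,tr[0]+.1,tr[1]-.28,tr[1]-.1,.118,.14),"knobtop")
    m=box(tr[0]-.13,tr[0]+.1,tr[1]-.3,tr[1]-.1,.095,.14)
    print("knob z max",np.round(np.percentile(z[m],[5,50,95,99]),4))
    if n=="top": save("topcrop.png",cv2.resize(c["frame"][150:270,180:480],(800,320),interpolation=cv2.INTER_CUBIC))
```

```text
top [0.47547842 0.28558523 0.04148813] [ 0.54213302 -0.10481305  0.07371442]
top level 564 ctr [0.4768 0.29  ] size [0.1591 0.0277] ang 15.7 z 0.0408
top green 18 ctr [0.4979 0.2952] size [0.0177 0.0071] ang 4.6 z 0.0422
top tray 3541 ctr [ 0.5471 -0.0923] size [0.2386 0.1204] ang 83.2 z 0.0711
top base 741 ctr [ 0.543  -0.1253] size [0.3068 0.1252] ang 83.2 z 0.0167
top knobtop 99 ctr [ 0.5294 -0.24  ] size [0.0449 0.0128] ang 2.6 z 0.1303
knob z max [0.0989 0.129  0.1329 0.1341]
scene [0.47786051 0.29574227 0.04027522] [ 0.55855258 -0.08982766  0.07106428]
scene level 559 ctr [0.4763 0.291 ] size [0.1596 0.0261] ang 14.9 z 0.0396
scene green 34 ctr [0.4961 0.2963] size [0.0236 0.0099] ang 13.6 z 0.0401
scene tray 2611 ctr [ 0.5452 -0.0964] size [0.2546 0.1218] ang 83.0 z 0.0693
scene base 1160 ctr [ 0.5444 -0.1184] size [0.3182 0.1258] ang 83.5 z 0.015
scene knobtop 76 ctr [ 0.5282 -0.2375] size [0.0474 0.0172] ang 2.8 z 0.1274
knob z max [0.0979 0.1173 0.1309 0.1317]
```

View pics/topcrop.png

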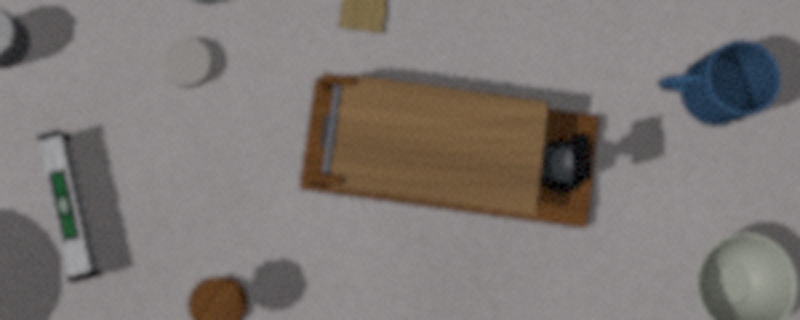

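step_arm:
  targets:
    - {"dx":-0.27,"dy":-0.366,"dz":-0.02,"wz":-0.5}
    - {"dx":-0.27,"dy":-0.366,"dz":-0.02,"wz":-0.5}
    - {"dx":-0.27,"dy":-0.366,"dz":-0.02,"wz":-0.5}
    - {"dx":-0.27,"dy":-0.366,"dz":-0.02,"wz":-0.5}
    - {"dx":-0.27,"dy":-0.366,"dz":-0.02,"wz":-0.5}
    - {"dx":-0.27,"dy":-0.366,"dz":-0.02,"wz":-0.5}
    - {"dx":-0.27,"dy":-0.366,"dz":-0.02,"wz":-0.5}

```text
validation failed for argument at $.ta...
```

```bash
cat > go.py <<'E'
import sys; from h import *
# go.py x y z yawdeg(tool x)  -> row numbers
o=arm.get_obs(); R=np.array(o["orientation"]); p=np.array(o["ee_pos"])
yaw=np.degrees(np.arctan2(R[1,0],R[0,0]))
print("t",round(o["t"],2),"p",p.round(4),"yaw",yaw.round(2),"tilt",R[:2,2].round(4),"q",np.round(o["joints"],3),"F",np.round(o["contact_force"],2),"open",round(o["opening"],3))
if len(sys.argv)>4:
    a=[float(v) for v in sys.argv[1:5]]; r=np.radians(a[3])
    T=np.array([[np.cos(r),np.sin(r),0],[np.sin(r),-np.cos(r),0],[0,0,-1.]])
    print("d",(R.T@(np.array(a[:3])-p)).round(4),"w",cv2.Rodrigues(R.T@T)[0].ravel().round(4))
E
python3 go.py .4765 .2905 .12 105.3;python3 go.py .4765 .2905 .12 -74.7
```

```text
t 0.1 p [ 0.1856 -0.57    0.2305] yaw -71.96 tilt [-0.0005  0.0015] q [-1.256  0.314 -0.048  1.21   0.     1.571] F [ 0.11  0.26 -0.54] open 1.002
d [-0.728  -0.543   0.1116] w [-2.4000e-03  1.0000e-04 -3.0938e+00]
t 0.1 p [ 0.1856 -0.57    0.2305] yaw -71.96 tilt [-0.0005  0.0015] q [-1.256  0.314 -0.048  1.21   0.     1.571] F [ 0.11  0.26 -0.54] open 1.002
d [-0.728  -0.543   0.1116] w [0.     0.0015 0.0478]
```

step_arm:
  targets:
    - {"wx":0,"wy":0,"wz":-0.5,"dx":-0.27,"dy":-0.366,"dz":-0.02,"fingers":-1}
    - {"wx":0,"wy":0,"wz":-0.5,"dx":-0.27,"dy":-0.366,"dz":-0.02,"fingers":-1}
    - {"wx":0,"wy":0,"wz":-0.5,"dx":-0.27,"dy":-0.366,"dz":-0.02,"fingers":-1}
    - {"wx":0,"wy":0,"wz":-0.5,"dx":-0.27,"dy":-0.366,"dz":-0.02,"fingers":-1}
    - {"wx":0,"wy":0,"wz":-0.5,"dx":-0.27,"dy":-0.366,"dz":-0.02,"fingers":-1}
    - {"wx":0,"wy":0,"wz":-0.5,"dx":-0.27,"dy":-0.366,"dz":-0.02,"fingers":-1}
    - {"wx":0,"wy":0,"wz":-0.5,"dx":-0.27,"dy":-0.366,"dz":-0.02,"fingers":-1}

```text
t: 0.98
ee_pos: [0.4406, -0.213, 0.2505]
orientation: [[0.728, -0.686, -0.0], [-0.686, -0.728, -0.0], [0.0, 0.0, -1.0]]
contact_force: [0.7, -0.5, 0.0]
opening: 0.997
```

```bash
python3 go.py .4765 .2905 .12 105.3;python3 go.py .4765 .2905 .12 -74.7
```

```text
t 0.97 p [ 0.4406 -0.213   0.2505] yaw -43.32 tilt [-0.0001 -0.0001] q [-0.45   0.098 -0.271  1.202 -0.     1.877] F [ 0.72 -0.51  0.  ] open 0.997
d [-0.3194 -0.391   0.1304] w [ 1.0000e-04  1.0000e-04 -2.5939e+00]
t 0.97 p [ 0.4406 -0.213   0.2505] yaw -43.32 tilt [-0.0001 -0.0001] q [-0.45   0.098 -0.271  1.202 -0.     1.877] F [ 0.72 -0.51  0.  ] open 0.997
d [-0.3194 -0.391   0.1304] w [ 1.000e-04 -1.000e-04  5.477e-01]
```

step_arm:
  targets:
    - {"wx":0,"wy":0,"wz":-2.594,"dx":-0.319,"dy":-0.391,"dz":0.08,"fingers":-1}
    - {"wx":0,"wy":0,"wz":-2.594,"dx":-0.319,"dy":-0.391,"dz":0.08,"fingers":-1}
    - {"wx":0,"wy":0,"wz":-2.594,"dx":-0.319,"dy":-0.391,"dz":0.08,"fingers":-1}
    - {"wx":0,"wy":0,"wz":-2.594,"dx":-0.319,"dy":-0.391,"dz":0.08,"fingers":-1}
    - {"wx":0,"wy":0,"wz":-2.594,"dx":-0.319,"dy":-0.391,"dz":0.08,"fingers":-1}
    - {"wx":0,"wy":0,"wz":-2.594,"dx":-0.319,"dy":-0.391,"dz":0.08,"fingers":-1}
    - {"wx":0,"wy":0,"wz":-2.594,"dx":-0.319,"dy":-0.391,"dz":0.08,"fingers":-1}
    - {"wx":0,"wy":0,"wz":-2.594,"dx":-0.319,"dy":-0.391,"dz":0.08,"fingers":-1}
    - {"wx":0,"wy":0,"wz":-2.594,"dx":-0.319,"dy":-0.391,"dz":0.08,"fingers":-1}
    - {"wx":0,"wy":0,"wz":-2.594,"dx":-0.319,"dy":-0.391,"dz":0.08,"fingers":-1}

```text
t: 2.22
ee_pos: [0.4753, 0.2897, 0.1695]
orientation: [[0.429, 0.903, -0.001], [0.903, -0.429, -0.001], [-0.001, -0.001, -1.0]]
contact_force: [-1.2, 0.1, 0.6]
opening: 1.002
```

```bash
python3 go.py .4765 .2905 .11 105.3
```

```text
t 2.23 p [0.4753 0.2897 0.1695] yaw 64.61 tilt [-0.0015 -0.0008] q [ 0.547  0.266 -0.254  1.052  0.     0.991] F [-1.15  0.08  0.64] open 1.002
d [0.0013 0.0008 0.0595] w [-0.0014  0.0009 -0.7101]
```

step_arm:
  targets:
    - {"wx":0,"wy":0,"wz":-0.71,"dx":0.001,"dy":0.001,"dz":0.06,"fingers":-1}
    - {"wx":0,"wy":0,"wz":-0.71,"dx":0.001,"dy":0.001,"dz":0.06,"fingers":-1}
    - {"wx":0,"wy":0,"wz":-0.71,"dx":0.001,"dy":0.001,"dz":0.06,"fingers":-1}
    - {"wx":0,"wy":0,"wz":-0.71,"dx":0.001,"dy":0.001,"dz":0.06,"fingers":-1}
    - {"wx":0,"wy":0,"wz":-0.71,"dx":0.001,"dy":0.001,"dz":0.06,"fingers":-1}

```text
t: 2.85
ee_pos: [0.4771, 0.2887, 0.1101]
orientation: [[-0.254, 0.967, -0.001], [0.967, 0.254, -0.0], [-0.0, -0.001, -1.0]]
contact_force: [-0.9, -0.5, -0.1]
opening: 0.996
```

```bash
python3 go.py .4765 .2905 .012 105.3
python3 - <<'E'
from h import *
c=cam("scene"); save("s1.png",cv2.resize(c["frame"][180:330,360:520],(640,600),interpolation=cv2.INTER_CUBIC))
E
```

```text
t 2.85 p [0.4771 0.2887 0.1101] yaw 104.7 tilt [-0.0007 -0.0004] q [ 0.544  0.314 -0.335  0.923 -0.     0.288] F [-0.91 -0.49 -0.05] open 0.996
d [ 0.0019 -0.      0.0981] w [-0.0008  0.0002 -0.0104]
```

View pics/s1.png

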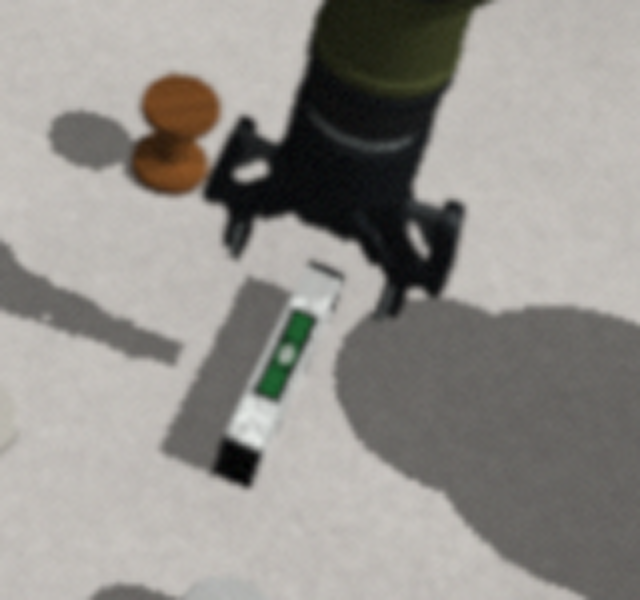

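The fingers straddle the level (vial at crop (285,355)), and the spool at (175,130) is clear. Descend and grip.

step_arm:
  targets:
    - {"wx":0,"wy":0,"wz":-0.01,"dx":0.002,"dy":0,"dz":0.05,"fingers":-1}
    - {"wx":0,"wy":0,"wz":-0.01,"dx":0.002,"dy":0,"dz":0.098,"fingers":-1}
    - {"wx":0,"wy":0,"wz":-0.01,"dx":0.002,"dy":0,"dz":0.098,"fingers":-1}
    - {"wx":0,"wy":0,"wz":-0.01,"dx":0.002,"dy":0,"dz":0.098,"fingers":1}
    - {"wx":0,"wy":0,"wz":-0.01,"dx":0.002,"dy":0,"dz":0.098,"fingers":1}
    - {"wx":0,"wy":0,"wz":-0.01,"dx":0.002,"dy":0,"dz":0.098,"fingers":1}
    - {"wx":0,"wy":0,"wz":-0.01,"dx":0.002,"dy":0,"dz":0.098,"fingers":1}
    - {"wx":0,"wy":0,"wz":-0.01,"dx":0.002,"dy":0,"dz":0.098,"fingers":1}
  newtons: 50

```text
t: 3.9
ee_pos: [0.478, 0.2912, 0.0141]
orientation: [[-0.265, 0.964, 0.002], [0.964, 0.265, 0.001], [0.0, 0.002, -1.0]]
contact_force: [-0.4, -0.7, 6.7]
opening: 0.29
```

```bash
python3 go.py .545 -.1025 .16 173.3
```

```text
t 3.9 p [0.478  0.2912 0.0141] yaw 105.35 tilt [0.0023 0.0009] q [ 0.548  0.418 -0.436  0.715 -0.     0.28 ] F [-0.37 -0.69  6.69] open 0.29
d [-0.3974 -0.0392 -0.1461] w [ 0.0023  0.0012 -1.186 ]
```

step_arm:
  targets:
    - {"wx":0,"wy":0,"wz":0,"dx":0,"dy":0,"dz":-0.05,"fingers":1}
    - {"wx":0,"wy":0,"wz":0,"dx":0,"dy":0,"dz":-0.1,"fingers":1}
    - {"wx":0,"wy":0,"wz":-0.1,"dx":-0.04,"dy":-0.004,"dz":-0.15,"fingers":1}
    - {"wx":0,"wy":0,"wz":-0.28,"dx":-0.1,"dy":-0.01,"dz":-0.156,"fingers":1}
    - {"wx":0,"wy":0,"wz":-0.46,"dx":-0.16,"dy":-0.016,"dz":-0.156,"fingers":1}
    - {"wx":0,"wy":0,"wz":-0.64,"dx":-0.22,"dy":-0.022,"dz":-0.156,"fingers":1}
    - {"wx":0,"wy":0,"wz":-0.82,"dx":-0.28,"dy":-0.028,"dz":-0.156,"fingers":1}
    - {"wx":0,"wy":0,"wz":-1.0,"dx":-0.34,"dy":-0.034,"dz":-0.156,"fingers":1}
    - {"wx":0,"wy":0,"wz":-1.186,"dx":-0.397,"dy":-0.039,"dz":-0.156,"fingers":1}
    - {"wx":0,"wy":0,"wz":-1.186,"dx":-0.397,"dy":-0.039,"dz":-0.156,"fingers":1}

```text
t: 5.15
ee_pos: [0.5444, -0.1054, 0.1685]
orientation: [[-0.993, 0.117, -0.0], [0.117, 0.993, -0.001], [-0.0, -0.001, -1.0]]
contact_force: [0.6, -0.5, -2.7]
opening: 0.29
```

```bash
python3 go.py .545 -.1025 .10 173.3
python3 - <<'E'
from h import *
c=cam("scene"); save("s2.png",cv2.resize(c["frame"][130:260,220:380],(738,600),interpolation=cv2.INTER_CUBIC)); np.save("s2.npy",c,allow_pickle=True)
# level: bright low-saturation pixels + depth, height of level
P=cloud(c); o=arm.get_obs()
print(P[...,2].shape)
E
```

```text
t 5.15 p [ 0.5444 -0.1054  0.1685] yaw 173.29 tilt [-0.     -0.0007] q [-1.910e-01  2.620e-01 -2.630e-01  1.046e+00 -1.000e-03 -1.645e+00] F [ 0.59 -0.47 -2.66] open 0.29
d [-0.0003  0.003   0.0685] w [-0.0007  0.0001 -0.0003]
(400, 640)
```

View pics/s2.png

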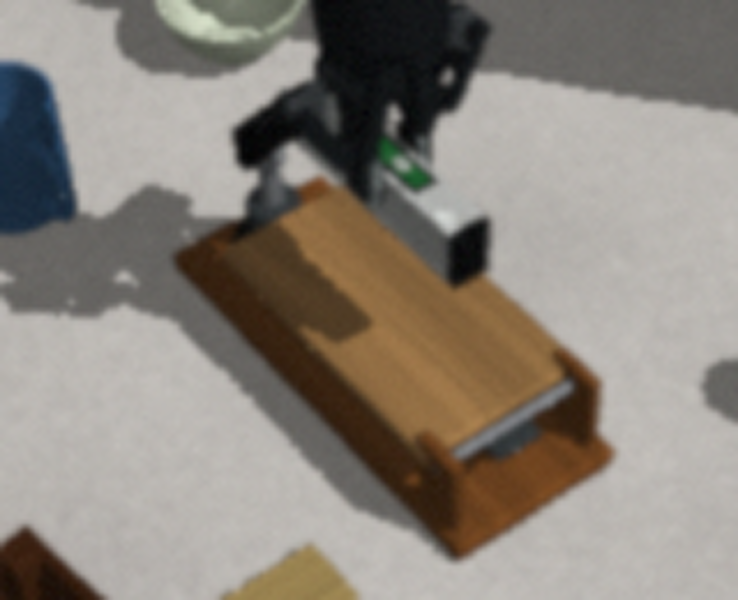

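Level is held upright and aligned over the tray (crop (430,200)); lowering it.

step_arm:
  targets:
    - {"wx":0,"wy":0,"wz":0,"dx":0,"dy":0.003,"dz":0.04,"fingers":1}
    - {"wx":0,"wy":0,"wz":0,"dx":0,"dy":0.003,"dz":0.07,"fingers":1}
    - {"wx":0,"wy":0,"wz":0,"dx":0,"dy":0.003,"dz":0.078,"fingers":1}
    - {"wx":0,"wy":0,"wz":0,"dx":0,"dy":0.003,"dz":0.081,"fingers":1}
    - {"wx":0,"wy":0,"wz":0,"dx":0,"dy":0.003,"dz":0.083,"fingers":1}
    - {"wx":0,"wy":0,"wz":0,"dx":0,"dy":0.003,"dz":0.084,"fingers":1}
    - {"wx":0,"wy":0,"wz":0,"dx":0,"dy":0.003,"dz":0.084,"fingers":1}

```text
t: 6.08
ee_pos: [0.5452, -0.0994, 0.0851]
orientation: [[-0.993, 0.116, 0.001], [0.116, 0.993, -0.0], [-0.001, -0.0, -1.0]]
contact_force: [0.8, -0.3, -3.4]
opening: 0.287
```

```bash
python3 go.py .545 -.1025 .084 173.3
```

```text
t 6.08 p [ 0.5452 -0.0994  0.0851] yaw 173.32 tilt [ 0.001  -0.0001] q [-0.18   0.33  -0.376  0.864  0.    -1.634] F [ 0.75 -0.27 -3.4 ] open 0.287
d [-0.0001 -0.0031  0.0011] w [-0.      0.001   0.0003]
```

step_arm:
  targets:
    - {"wx":0,"wy":0,"wz":0,"dx":0,"dy":-0.002,"dz":0.001,"fingers":1}
    - {"wx":0,"wy":0,"wz":0,"dx":0,"dy":-0.002,"dz":0.002,"fingers":1}
    - {"wx":0,"wy":0,"wz":0,"dx":0,"dy":-0.002,"dz":0.002,"fingers":1}

```text
t: 6.45
ee_pos: [0.5452, -0.1014, 0.0832]
orientation: [[-0.993, 0.116, 0.001], [0.116, 0.993, -0.0], [-0.001, 0.0, -1.0]]
contact_force: [-1.1, 0.9, 4.9]
opening: 0.286
```

```bash
python3 go.py .545 -.1025 .084 173.3
```

```text
t 6.45 p [ 0.5452 -0.1014  0.0832] yaw 173.31 tilt [ 0.0013 -0.0001] q [-0.184  0.332 -0.377  0.86   0.    -1.638] F [-1.15  0.88  4.93] open 0.286
d [ 0.     -0.0011 -0.0008] w [0.     0.0013 0.0002]
```

step_arm:
  targets:
    - {"wx":0,"wy":0,"wz":0,"dx":0,"dy":0,"dz":-0.001,"fingers":1}
    - {"wx":0,"wy":0,"wz":0,"dx":0,"dy":0,"dz":-0.001,"fingers":-0.2}
    - {"wx":0,"wy":0,"wz":0,"dx":0,"dy":0,"dz":-0.001,"fingers":-0.2}
    - {"wx":0,"wy":0,"wz":0,"dx":0,"dy":0,"dz":-0.001,"fingers":-0.2}
    - {"wx":0,"wy":0,"wz":0,"dx":0,"dy":0,"dz":-0.03,"fingers":-0.2}
    - {"wx":0,"wy":0,"wz":0,"dx":0,"dy":0,"dz":-0.065,"fingers":-0.2}
    - {"wx":0,"wy":0,"wz":0,"dx":0,"dy":-0.03,"dz":-0.065,"fingers":1}
    - {"wx":0,"wy":0,"wz":0,"dx":0,"dy":-0.061,"dz":-0.065,"fingers":1}
    - {"wx":0,"wy":0,"wz":0,"dx":0,"dy":-0.061,"dz":-0.065,"fingers":1}
    - {"wx":0,"wy":0,"wz":0,"dx":0,"dy":-0.061,"dz":-0.06,"fingers":1}
  newtons: 30

```text
t: 7.7
ee_pos: [0.5376, -0.1618, 0.1424]
orientation: [[-0.993, 0.117, 0.0], [0.117, 0.993, 0.0], [-0.0, 0.0, -1.0]]
contact_force: [0.4, 0.5, -0.3]
opening: 0.001
```

```bash
python3 go.py .538 -.162 .114 173.3
python3 - <<'E'
from h import *
c=cam("scene"); np.save("s3.npy",c,allow_pickle=True); save("s3.png",cv2.resize(c["frame"][130:260,220:380],(738,600),interpolation=cv2.INTER_CUBIC))
P=cloud(c); z=P[...,2]
m=(z>.104)&(z<.118)&(abs(P[...,1]+.09)<.12)&(abs(P[...,0]-.545)<.06)&(c["frame"].max(2)>60)
r=cv2.minAreaRect(P[m][:,:2].astype(np.float32)); print(m.sum(),r)
print("knob-ish", np.median(z[m]))
E
```

```text
t 7.7 p [ 0.5376 -0.1618  0.1424] yaw 173.3 tilt [0.0004 0.0002] q [-0.293  0.292 -0.284  0.994  0.    -1.746] F [ 0.36  0.48 -0.33] open 0.001
d [-0.0004 -0.0002  0.0284] w [ 0.0003  0.0003 -0.    ]
409 ((0.5445641875267029, -0.10140428692102432), (0.16059096157550812, 0.02928040735423565), 83.29424285888672)
knob-ish 0.10954074582020777
```

View pics/s3.png

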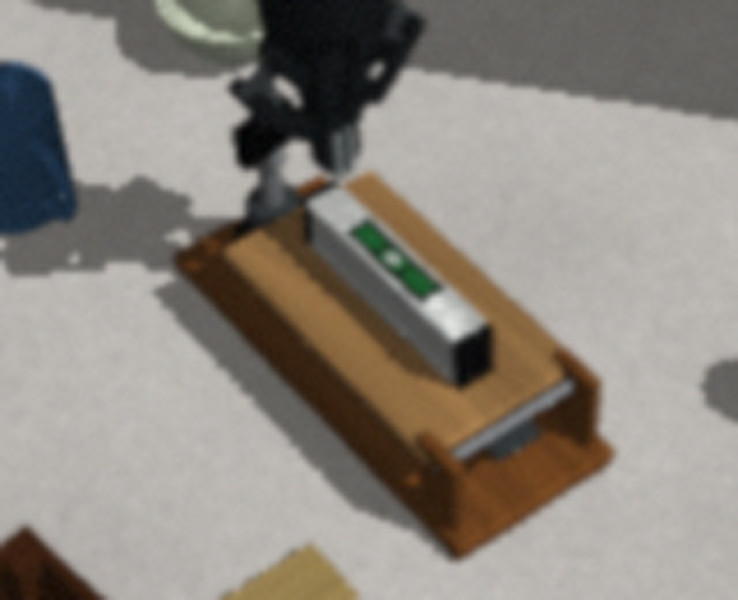

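Level sits centred and square on the tray, vial (crop 395,258) in full view. Now press.

step_arm:
  targets:
    - {"wx":0,"wy":0,"wz":0,"dx":0,"dy":0,"dz":0.02,"fingers":1}
    - {"wx":0,"wy":0,"wz":0,"dx":0,"dy":0,"dz":0.028,"fingers":1}
    - {"wx":0,"wy":0,"wz":0,"dx":0,"dy":0,"dz":0.03,"fingers":1}
    - {"wx":0,"wy":0,"wz":0,"dx":0,"dy":0,"dz":0.032,"fingers":1}
    - {"wx":0,"wy":0,"wz":0,"dx":0,"dy":0,"dz":0.034,"fingers":1}
    - {"wx":0,"wy":0,"wz":0,"dx":0,"dy":0,"dz":0.034,"fingers":1}
    - {"wx":0,"wy":0,"wz":0,"dx":0,"dy":0,"dz":0.034,"fingers":1}

```text
t: 8.62
ee_pos: [0.5378, -0.1622, 0.1091]
orientation: [[-0.993, 0.117, 0.001], [0.117, 0.993, -0.001], [-0.001, -0.0, -1.0]]
contact_force: [-1.3, -0.8, 2.8]
opening: 0.001
```

```bash
python3 go.py .538 -.162 .108 173.3
```

```text
t 8.62 p [ 0.5378 -0.1622  0.1091] yaw 173.31 tilt [ 0.0009 -0.0005] q [-0.293  0.32  -0.328  0.921 -0.    -1.747] F [-1.27 -0.78  2.83] open 0.001
d [-0.0002  0.0002  0.0011] w [-0.0004  0.0009  0.0001]
```

step_arm:
  targets:
    - {"wx":0,"wy":0,"wz":0,"dx":0,"dy":0,"dz":0.001,"fingers":1}
    - {"wx":0,"wy":0,"wz":0,"dx":0,"dy":0,"dz":0.002,"fingers":1}
    - {"wx":0,"wy":0,"wz":0,"dx":0,"dy":0,"dz":0.003,"fingers":1}
    - {"wx":0,"wy":0,"wz":0,"dx":0,"dy":0,"dz":0.0035,"fingers":1}
    - {"wx":0,"wy":0,"wz":0,"dx":0,"dy":0,"dz":0.0035,"fingers":1}
    - {"wx":0,"wy":0,"wz":0,"dx":0,"dy":0,"dz":0.0035,"fingers":1}

```text
t: 9.38
ee_pos: [0.5379, -0.1628, 0.1067]
orientation: [[-0.993, 0.117, 0.001], [0.117, 0.993, -0.002], [-0.002, -0.002, -1.0]]
contact_force: [-4.0, -2.2, 14.4]
opening: -0.001
```

```bash
python3 go.py .538 -.162 .108 173.3
```

```text
t 9.38 p [ 0.5379 -0.1628  0.1067] yaw 173.29 tilt [ 0.0014 -0.0018] q [-2.930e-01  3.220e-01 -3.320e-01  9.150e-01 -1.000e-03 -1.747e+00] F [-4.02 -2.15 14.37] open -0.001
d [-0.      0.0008 -0.0013] w [-0.0016  0.0016 -0.0001]
```

step_arm:
  targets:
    - {"wx":0,"wy":0,"wz":0,"dx":0,"dy":0,"dz":-0.0003,"fingers":1}
    - {"wx":0,"wy":0,"wz":0,"dx":0,"dy":0,"dz":-0.0003,"fingers":1}
    - {"wx":0,"wy":0,"wz":0,"dx":0,"dy":0,"dz":-0.0003,"fingers":1}
    - {"wx":0,"wy":0,"wz":0,"dx":0,"dy":0,"dz":-0.0003,"fingers":1}
    - {"wx":0,"wy":0,"wz":0,"dx":0,"dy":0,"dz":-0.0003,"fingers":1}
    - {"wx":0,"wy":0,"wz":0,"dx":0,"dy":0,"dz":-0.0003,"fingers":1}
    - {"wx":0,"wy":0,"wz":0,"dx":0,"dy":0,"dz":-0.0003,"fingers":1}
    - {"wx":0,"wy":0,"wz":0,"dx":0,"dy":0,"dz":-0.0003,"fingers":1}
    - {"wx":0,"wy":0,"wz":0,"dx":0,"dy":0,"dz":-0.0003,"fingers":1}
    - {"wx":0,"wy":0,"wz":0,"dx":0,"dy":0,"dz":-0.0003,"fingers":1}

```text
t: 10.62
ee_pos: [0.5379, -0.1627, 0.1068]
orientation: [[-0.993, 0.117, 0.001], [0.117, 0.993, -0.002], [-0.001, -0.002, -1.0]]
contact_force: [-3.6, -2.5, 12.5]
opening: -0.0
```

step_arm:
  targets:
    - {"wx":0,"wy":0,"wz":0,"dx":0,"dy":0,"dz":0,"fingers":1}
    - {"wx":0,"wy":0,"wz":0,"dx":0,"dy":0,"dz":0,"fingers":1}
    - {"wx":0,"wy":0,"wz":0,"dx":0,"dy":0,"dz":0,"fingers":1}
    - {"wx":0,"wy":0,"wz":0,"dx":0,"dy":0,"dz":0,"fingers":1}
    - {"wx":0,"wy":0,"wz":0,"dx":0,"dy":0,"dz":0,"fingers":1}
    - {"wx":0,"wy":0,"wz":0,"dx":0,"dy":0,"dz":0,"fingers":1}

```text
t: 11.38
ee_pos: [0.5378, -0.1627, 0.1067]
orientation: [[-0.993, 0.117, 0.001], [0.117, 0.993, -0.002], [-0.001, -0.002, -1.0]]
contact_force: [-3.7, -3.1, 13.5]
opening: -0.0
```

```bash
cat > bub.py <<'E'
import sys; from h import *
# bubble offset along tray axis (+ = towards hinge), from averaged frames; level centre given
ctr=np.array([.5446,-.1014]); a=np.radians(83.3); u=np.array([np.cos(a),np.sin(a)]); v=np.array([-u[1],u[0]])
fs=[]; F=[]
for i in range(10):
    c=cam("scene"); fs.append(c["frame"].astype(float)); F.append(arm.get_obs()["contact_force"])
im=np.mean(fs,0); np.save(sys.argv[1]+".npy",im)
# rectify a strip of the level's top face: 0.5 mm per pixel, +-80 x +-16 mm, z=.106
s=np.arange(-80,80.1,.5)/1e3; w=np.arange(-16,16.1,.5)/1e3
S,W=np.meshgrid(s,w); Z=float(sys.argv[2])
X=np.c_[ctr+S.reshape(-1,1)*u+W.reshape(-1,1)*v, np.full(S.size,Z)]
q=proj(c,X).reshape(*S.shape,2).astype(np.float32)
st=cv2.remap(im.astype(np.float32),q[...,0],q[...,1],cv2.INTER_CUBIC)
save(sys.argv[1]+".png",cv2.resize(np.clip(st*1.3,0,255).astype(np.uint8),None,fx=2.4,fy=4))
g=st[...,1]-st[...,0]                      # greenness
vial=(g>.5*np.percentile(g,97)).astype(np.uint8); vial=cv2.morphologyEx(vial,cv2.MORPH_CLOSE,np.ones((9,61),np.uint8))
_,l,stt,_=cv2.connectedComponentsWithStats(vial); b=stt[1+np.argmax(stt[1:,4])]
print("vial s",s[b[0]]*1e3,s[b[0]+b[2]-1]*1e3,"w",w[b[1]]*1e3,w[b[1]+b[3]-1]*1e3)
mid=(s[b[0]]+s[b[0]+b[2]-1])/2; rows=slice(b[1]+4,b[1]+b[3]-4)
red=st[rows,b[0]+6:b[0]+b[2]-6,0].mean(0); ss=s[b[0]+6:b[0]+b[2]-6]
e=np.clip(red-red.min()-.4*(red.max()-red.min()),0,None)
print("bubble mm (+hinge)",((e*ss).sum()/e.sum()-mid)*1e3,"mean F",np.mean(F,0).round(2))
E
python3 bub.py b1 .1065; python3 go.py
```

```text
vial s -36.5 31.0 w -6.5 6.5
bubble mm (+hinge) 9.414663399464478 mean F [-3.83 -2.24 13.08]
t 11.88 p [ 0.5379 -0.1627  0.1068] yaw 173.3 tilt [ 0.0013 -0.0018] q [-2.930e-01  3.220e-01 -3.310e-01  9.160e-01 -1.000e-03 -1.747e+00] F [-2.75 -2.53 13.28] open 0.002
```

View pics/b1.png

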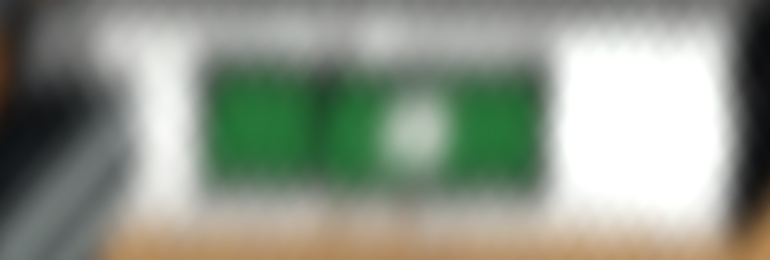

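Strip view: vial spans 205–545, left line at 322, bubble centred about 415, so it is roughly 9 mm toward the hinge. That means about 0.9 rad clockwise. Going to the knob.

step_arm:
  targets:
    - {"wx":0,"wy":0,"wz":0,"dx":0,"dy":0,"dz":-0.03,"fingers":1}
    - {"wx":0,"wy":0,"wz":0,"dx":0,"dy":0,"dz":-0.06,"fingers":0}
    - {"wx":0,"wy":0,"wz":0.18,"dx":0,"dy":-0.02,"dz":-0.07,"fingers":0}
    - {"wx":0,"wy":0,"wz":0.36,"dx":0,"dy":-0.04,"dz":-0.07,"fingers":0}
    - {"wx":0,"wy":0,"wz":0.54,"dx":0,"dy":-0.06,"dz":-0.07,"fingers":0}
    - {"wx":0,"wy":0,"wz":0.72,"dx":0,"dy":-0.0765,"dz":-0.07,"fingers":0}
    - {"wx":0,"wy":0,"wz":0.9,"dx":0,"dy":-0.0765,"dz":-0.07,"fingers":0}
    - {"wx":0,"wy":0,"wz":1.08,"dx":0,"dy":-0.0765,"dz":-0.07,"fingers":0}
    - {"wx":0,"wy":0,"wz":1.26,"dx":0,"dy":-0.0765,"dz":-0.07,"fingers":0}
    - {"wx":0,"wy":0,"wz":1.407,"dx":0,"dy":-0.0765,"dz":-0.07,"fingers":0}

```text
t: 13.12
ee_pos: [0.5283, -0.2374, 0.1746]
orientation: [[-0.042, 0.999, -0.001], [0.999, 0.042, 0.001], [0.001, -0.001, -1.0]]
contact_force: [0.7, 0.1, 0.1]
opening: 0.497
```

```bash
python3 go.py .529 -.239 .100 92.7
python3 - <<'E'
from h import *
c=cam("scene"); save("s4.png",cv2.resize(c["frame"][130:240,200:340],(760,600),interpolation=cv2.INTER_CUBIC))
E
```

```text
t 13.12 p [ 0.5283 -0.2374  0.1746] yaw 92.42 tilt [-0.0007  0.0013] q [-4.230e-01  3.040e-01 -1.920e-01  1.077e+00  1.000e-03 -4.650e-01] F [0.75 0.13 0.12] open 0.497
d [-0.0018  0.0006  0.0746] w [-0.0006 -0.0014 -0.0049]
```

View pics/s4.png

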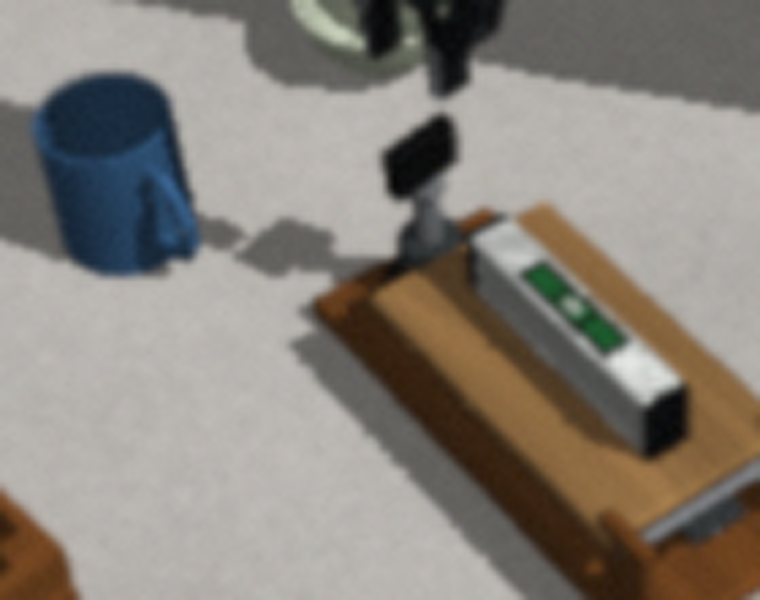

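The knob (crop 420,155) stands free below the fingers and the level has stayed put. Descend and grip the knob.

step_arm:
  targets:
    - {"wx":0,"wy":0,"wz":-0.005,"dx":-0.002,"dy":0.001,"dz":0.03,"fingers":0}
    - {"wx":0,"wy":0,"wz":-0.005,"dx":-0.002,"dy":0.001,"dz":0.055,"fingers":0}
    - {"wx":0,"wy":0,"wz":-0.005,"dx":-0.002,"dy":0.001,"dz":0.0745,"fingers":0}
    - {"wx":0,"wy":0,"wz":-0.005,"dx":-0.002,"dy":0.001,"dz":0.0745,"fingers":0}
    - {"wx":0,"wy":0,"wz":-0.005,"dx":-0.002,"dy":0.001,"dz":0.0745,"fingers":1}
    - {"wx":0,"wy":0,"wz":-0.005,"dx":-0.002,"dy":0.001,"dz":0.0745,"fingers":1}
    - {"wx":0,"wy":0,"wz":-0.005,"dx":-0.002,"dy":0.001,"dz":0.0745,"fingers":1}
    - {"wx":0,"wy":0,"wz":-0.005,"dx":-0.002,"dy":0.001,"dz":0.0745,"fingers":1}
    - {"wx":0,"wy":0,"wz":-0.005,"dx":-0.002,"dy":0.001,"dz":0.0745,"fingers":1}
  newtons: 40

```text
t: 14.3
ee_pos: [0.5305, -0.2412, 0.102]
orientation: [[-0.052, 0.999, 0.002], [0.999, 0.052, -0.003], [-0.003, 0.002, -1.0]]
contact_force: [0.0, -5.4, 2.2]
opening: 0.13
```

```bash
python3 go.py .529 -.239 .100 92.7; python3 -c "
from h import *;print(arm.get_obs()['moment'])"
```

```text
t 14.3 p [ 0.5305 -0.2412  0.102 ] yaw 92.97 tilt [ 0.0019 -0.0026] q [-0.426  0.361 -0.287  0.92  -0.002 -0.478] F [ 0.04 -5.41  2.23] open 0.13
d [ 0.0023 -0.0014  0.002 ] w [0.0018 0.0027 0.0048]
[-0.96874519  0.01723974  0.05505126]
```

step_arm:
  targets:
    - {"wx":0,"wy":0,"wz":0.1,"dx":-0.001,"dy":0,"dz":0,"fingers":1}
    - {"wx":0,"wy":0,"wz":0.22,"dx":-0.001,"dy":0,"dz":0,"fingers":1}
    - {"wx":0,"wy":0,"wz":0.34,"dx":-0.001,"dy":0,"dz":0,"fingers":1}
    - {"wx":0,"wy":0,"wz":0.46,"dx":-0.001,"dy":0,"dz":0,"fingers":1}
    - {"wx":0,"wy":0,"wz":0.58,"dx":-0.001,"dy":0,"dz":0,"fingers":1}
    - {"wx":0,"wy":0,"wz":0.7,"dx":-0.001,"dy":0,"dz":0,"fingers":1}
    - {"wx":0,"wy":0,"wz":0.82,"dx":-0.001,"dy":0,"dz":0,"fingers":1}
    - {"wx":0,"wy":0,"wz":0.9,"dx":-0.001,"dy":0,"dz":0,"fingers":1}
    - {"wx":0,"wy":0,"wz":0.9,"dx":-0.001,"dy":0,"dz":0,"fingers":1}

```text
t: 15.42
ee_pos: [0.5301, -0.2421, 0.102]
orientation: [[0.751, 0.661, 0.001], [0.661, -0.751, -0.003], [-0.001, 0.003, -1.0]]
contact_force: [-1.3, -5.7, 3.7]
opening: 0.13
```

```bash
python3 go.py .529 -.239 .100 41.4; python3 -c "
from h import *;print(arm.get_obs()['moment'])"
```

```text
t 15.43 p [ 0.5301 -0.2421  0.102 ] yaw 41.35 tilt [ 0.0012 -0.0025] q [-0.427  0.362 -0.286  0.921 -0.002  0.422] F [-1.3  -5.66  3.72] open 0.13
d [ 0.0012 -0.0031  0.002 ] w [ 0.0027  0.0008 -0.0008]
[-0.92179383  0.2118006  -0.11306442]
```

step_arm:
  targets:
    - {"wx":0,"wy":0,"wz":0,"dx":0,"dy":0,"dz":0,"fingers":0}
    - {"wx":0,"wy":0,"wz":0,"dx":0,"dy":0,"dz":0,"fingers":0}
    - {"wx":0,"wy":0,"wz":0,"dx":0,"dy":0,"dz":0,"fingers":0}
    - {"wx":0,"wy":0,"wz":0,"dx":0,"dy":0,"dz":-0.04,"fingers":0}
    - {"wx":0,"wy":0,"wz":0,"dx":0,"dy":0,"dz":-0.075,"fingers":0}
    - {"wx":0,"wy":0,"wz":0.18,"dx":0.02,"dy":-0.02,"dz":-0.075,"fingers":1}
    - {"wx":0,"wy":0,"wz":0.36,"dx":0.04,"dy":-0.04,"dz":-0.075,"fingers":1}
    - {"wx":0,"wy":0,"wz":0.54,"dx":0.0585,"dy":-0.0546,"dz":-0.075,"fingers":1}
    - {"wx":0,"wy":0,"wz":0.72,"dx":0.0585,"dy":-0.0546,"dz":-0.075,"fingers":1}
    - {"wx":0,"wy":0,"wz":0.838,"dx":0.0585,"dy":-0.0546,"dz":-0.06,"fingers":1}
  newtons: 30

```text
t: 16.68
ee_pos: [0.5385, -0.1607, 0.1617]
orientation: [[0.993, -0.118, 0.002], [-0.118, -0.993, -0.0], [0.002, 0.0, -1.0]]
contact_force: [-0.2, -0.2, -0.1]
opening: -0.001
```

```bash
python3 go.py .538 -.1625 .114 -6.7
python3 - <<'E'
from h import *
c=cam("scene"); P=cloud(c); z=P[...,2]
m=(z>.104)&(z<.118)&(abs(P[...,1]+.09)<.12)&(abs(P[...,0]-.545)<.06)&(c["frame"].max(2)>60)
print(m.sum(),cv2.minAreaRect(P[m][:,:2].astype(np.float32)))
E
```

```text
t 16.68 p [ 0.5385 -0.1607  0.1617] yaw -6.78 tilt [ 0.0023 -0.0003] q [-0.29   0.278 -0.257  1.033  0.     1.399] F [-0.25 -0.19 -0.08] open -0.001
d [-0.0004  0.0018  0.0477] w [ 0.     -0.0023 -0.0013]
420 ((0.5446038246154785, -0.10132262110710144), (0.16002221405506134, 0.029277127236127853), 83.50921630859375)
```

step_arm:
  targets:
    - {"wx":0,"wy":-0.002,"wz":0,"dx":0,"dy":0.001,"dz":0.03,"fingers":1}
    - {"wx":0,"wy":-0.002,"wz":0,"dx":0,"dy":0.001,"dz":0.042,"fingers":1}
    - {"wx":0,"wy":-0.002,"wz":0,"dx":0,"dy":0.001,"dz":0.045,"fingers":1}
    - {"wx":0,"wy":-0.002,"wz":0,"dx":0,"dy":0.001,"dz":0.047,"fingers":1}
    - {"wx":0,"wy":-0.002,"wz":0,"dx":0,"dy":0.001,"dz":0.049,"fingers":1}
    - {"wx":0,"wy":-0.002,"wz":0,"dx":0,"dy":0.001,"dz":0.05,"fingers":1}
    - {"wx":0,"wy":-0.002,"wz":0,"dx":0,"dy":0.001,"dz":0.05,"fingers":1}

```text
t: 17.6
ee_pos: [0.5379, -0.1629, 0.1116]
orientation: [[0.993, -0.115, -0.001], [-0.115, -0.993, -0.001], [-0.001, 0.001, -1.0]]
contact_force: [-0.9, -2.8, 5.0]
opening: 0.0
```

```bash
python3 go.py
```

```text
t 17.6 p [ 0.5379 -0.1629  0.1116] yaw -6.6 tilt [-0.0008 -0.0012] q [-2.930e-01  3.190e-01 -3.230e-01  9.290e-01 -1.000e-03  1.393e+00] F [-0.88 -2.85  4.98] open 0.0
```

step_arm:
  targets:
    - {"wx":0,"wy":0,"wz":0,"dx":0,"dy":0,"dz":0.001,"fingers":1}
    - {"wx":0,"wy":0,"wz":0,"dx":0,"dy":0,"dz":0.002,"fingers":1}
    - {"wx":0,"wy":0,"wz":0,"dx":0,"dy":0,"dz":0.002,"fingers":1}
    - {"wx":0,"wy":0,"wz":0,"dx":0,"dy":0,"dz":0.002,"fingers":1}

```text
t: 18.1
ee_pos: [0.5379, -0.1631, 0.1099]
orientation: [[0.993, -0.115, -0.001], [-0.115, -0.993, -0.002], [-0.0, 0.002, -1.0]]
contact_force: [-2.5, -4.1, 9.7]
opening: -0.004
```

```bash
python3 go.py
```

```text
t 18.1 p [ 0.5379 -0.1631  0.1099] yaw -6.61 tilt [-0.0005 -0.0017] q [-0.293  0.321 -0.325  0.925 -0.002  1.393] F [-2.5  -4.07  9.67] open -0.004
```

step_arm:
  targets:
    - {"wx":0,"wy":0,"wz":0,"dx":0,"dy":0.0005,"dz":0.0006,"fingers":1}
    - {"wx":0,"wy":0,"wz":0,"dx":0,"dy":0.0005,"dz":0.0006,"fingers":1}
    - {"wx":0,"wy":0,"wz":0,"dx":0,"dy":0.0005,"dz":0.0006,"fingers":1}
    - {"wx":0,"wy":0,"wz":0,"dx":0,"dy":0.0005,"dz":0.0006,"fingers":1}
    - {"wx":0,"wy":0,"wz":0,"dx":0,"dy":0.0005,"dz":0.0006,"fingers":1}
    - {"wx":0,"wy":0,"wz":0,"dx":0,"dy":0.0005,"dz":0.0006,"fingers":1}
    - {"wx":0,"wy":0,"wz":0,"dx":0,"dy":0.0005,"dz":0.0006,"fingers":1}
    - {"wx":0,"wy":0,"wz":0,"dx":0,"dy":0.0005,"dz":0.0006,"fingers":1}
    - {"wx":0,"wy":0,"wz":0,"dx":0,"dy":0.0005,"dz":0.0006,"fingers":1}
    - {"wx":0,"wy":0,"wz":0,"dx":0,"dy":0.0005,"dz":0.0006,"fingers":1}

```text
t: 19.35
ee_pos: [0.5379, -0.1632, 0.1098]
orientation: [[0.993, -0.115, -0.0], [-0.115, -0.993, -0.001], [-0.0, 0.001, -1.0]]
contact_force: [-2.9, -1.9, 12.2]
opening: 0.001
```

step_arm:
  targets:
    - {"wx":0,"wy":0,"wz":0,"dx":0,"dy":0,"dz":0,"fingers":1}
    - {"wx":0,"wy":0,"wz":0,"dx":0,"dy":0,"dz":0,"fingers":1}
    - {"wx":0,"wy":0,"wz":0,"dx":0,"dy":0,"dz":0,"fingers":1}
    - {"wx":0,"wy":0,"wz":0,"dx":0,"dy":0,"dz":0,"fingers":1}
    - {"wx":0,"wy":0,"wz":0,"dx":0,"dy":0,"dz":0,"fingers":1}
    - {"wx":0,"wy":0,"wz":0,"dx":0,"dy":0,"dz":0,"fingers":1}
    - {"wx":0,"wy":0,"wz":0,"dx":0,"dy":0,"dz":0,"fingers":1}
    - {"wx":0,"wy":0,"wz":0,"dx":0,"dy":0,"dz":0,"fingers":1}

```text
t: 20.35
ee_pos: [0.5379, -0.1631, 0.1097]
orientation: [[0.993, -0.115, -0.0], [-0.115, -0.993, -0.001], [-0.0, 0.001, -1.0]]
contact_force: [-2.3, -3.1, 12.1]
opening: 0.002
```

```bash
python3 bub.py b2 .1095; python3 go.py
```

```text
vial s -35.0 33.5 w -6.5 6.0
bubble mm (+hinge) 0.22463848894861876 mean F [-3.14 -2.15 13.07]
t 20.85 p [ 0.5379 -0.1632  0.1097] yaw -6.6 tilt [-0.0002 -0.0008] q [-2.940e-01  3.210e-01 -3.250e-01  9.240e-01 -1.000e-03  1.392e+00] F [-2.84 -2.53 13.07] open -0.003
```

View pics/b2.png

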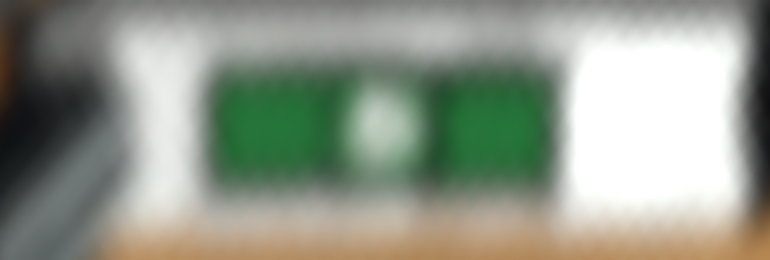

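The strip shows the bubble at 382 between lines at about 330 and 432, so it is centred. The last 3 N of push moved the tip only 0.1–0.2 mm, so the tray is on its hard stop. Handing in while holding.

```bash
python3 -c "
from h import *
print(arm.job_done())"
```

```text
the job is handed in; nothing more can be done
None
```

The job is done and handed in at about 21 s, with the arm still pressing the level down on the tray and the bubble between the lines.

- **First reading:** I laid the level lengthwise on the middle of the tray and pressed its foot end with the shut fingers at about 13 N. The bubble read about 9 mm toward the hinge.
- **Adjustment:** I turned the knob 0.9 rad clockwise, then pressed the level down again.
- **Last checks:** The bubble was +0.2 mm from the middle, averaged over 10 frames. The push was steady at about 13 N. From 9.7 N upward the fingertips moved only 0.1–0.2 mm, so I take the tray to be fully home. I had no direct reading of the tray joint.

Two things I noticed:
- A sideways force of about 2–4 N remains between the fingers and the level. The level had not shifted when I measured it just before the second press, and the bubble strip taken during that press shows it still in line.
- I kept clear of the other things on the counter but made no separate final check of their positions.

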